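Complete the run rack, then free and hold the centrifuge lid

TASK

Get the next spin ready: put a spare tube from the three-hole block into each empty hole of the five-hole run rack, all the way down, leaving the tubes already there and the leftover spare alone. Then try the centrifuge lid before you touch its release; if it is caught, slide the black lid release on the front deck all the way to its stop and take the lid again. Raise the lid to about 40 degrees and finish while still holding it there for your colleague to load, with nothing else on the bench disturbed.

Things in the scene. Friction and masses are not known exactly. Their poses are not given: they have to be found in the camera images.
- rack: the run rack: white plastic block, 44 x 168 x 45 mm tall, with ONE ROW OF FIVE round holes along its y axis (pitch 32 mm), fixed to the bench; origin at the centre of its underside, x across the row. Three holes hold a tube at the start, two are empty; which ones varies
- rack_hole0 (a point): centre of the mouth of rack hole 0 (rack y = 64 mm), 45 mm above the bench; hole 15.5 mm wide with a 2 mm chamfer, 37 mm deep
- rack_hole1 (a point): centre of the mouth of rack hole 1 (rack y = 32 mm), 45 mm above the bench; hole 15.5 mm wide with a 2 mm chamfer, 37 mm deep
- rack_hole2 (a point): centre of the mouth of rack hole 2 (rack y = 0 mm), 45 mm above the bench; hole 15.5 mm wide with a 2 mm chamfer, 37 mm deep
- rack_hole3 (a point): centre of the mouth of rack hole 3 (rack y = -32 mm), 45 mm above the bench; hole 15.5 mm wide with a 2 mm chamfer, 37 mm deep
- rack_hole4 (a point): centre of the mouth of rack hole 4 (rack y = -64 mm), 45 mm above the bench; hole 15.5 mm wide with a 2 mm chamfer, 37 mm deep
- tube0: capped tube, 13 mm dia, 82 mm tall, grey cap 16 mm dia over the top 20 mm; origin at the centre of its foot, z up; seated, its foot is 37 mm below the hole's mouth and its cap 25 to 45 mm above the rack's top; 16 g. Stands in the rack at the start
- tube1: capped tube, 13 mm dia, 82 mm tall, grey cap 16 mm dia over the top 20 mm; origin at the centre of its foot, z up; seated, its foot is 37 mm below the hole's mouth and its cap 25 to 45 mm above the rack's top; 16 g. Stands in the rack at the start
- tube2: capped tube, 13 mm dia, 82 mm tall, grey cap 16 mm dia over the top 20 mm; origin at the centre of its foot, z up; seated, its foot is 37 mm below the hole's mouth and its cap 25 to 45 mm above the rack's top; 16 g. Stands in the rack at the start
- spare0: capped tube, 13 mm dia, 82 mm tall, grey cap 16 mm dia over the top 20 mm; origin at the centre of its foot, z up; seated, its foot is 37 mm below the hole's mouth and its cap 25 to 45 mm above the rack's top; 16 g. A spare: starts in the spares block (block y = 32 mm)
- spare1: capped tube, 13 mm dia, 82 mm tall, grey cap 16 mm dia over the top 20 mm; origin at the centre of its foot, z up; seated, its foot is 37 mm below the hole's mouth and its cap 25 to 45 mm above the rack's top; 16 g. A spare: starts in the spares block (block y = 0 mm)
- spare2: capped tube, 13 mm dia, 82 mm tall, grey cap 16 mm dia over the top 20 mm; origin at the centre of its foot, z up; seated, its foot is 37 mm below the hole's mouth and its cap 25 to 45 mm above the rack's top; 16 g. A spare: starts in the spares block (block y = -32 mm)
- centrifuge: white bench centrifuge, 330 deep (x) x 270 wide (y) mm, deck 135 mm above the bench, fixed; origin at the centre of its underside, x from its front (robot side) to its back. The lid (245 wide, flat top 159 mm above the bench when shut, front edge at x = -125 mm) leaves a 40 mm strip of deck in front; its hinge line runs along y at x = +135, z = +141 mm
- lid: the lid; origin under the bar at the height of the hinge line, z square to the lid: its tilt is the opening angle. 0.5 to 0.8 kg (3 to 5 N to lift at the bar), no stay or spring: let go, it falls shut. If caught, it lifts only about 0.025 rad (6 mm at the bar) and stops dead (pull under 25 N); if not, it just keeps lifting. Whether it is caught cannot be seen: the lock is inside the housing
- block: the spares block: same white plastic and section as the rack but short, 44 x 104 x 45 mm, ONE ROW OF THREE identical holes along its y axis (pitch 32 mm), each with a spare at the start, fixed; origin at the centre of its underside
- lid_bar (a point): middle of the round aluminium grab bar on the lid's front: bar 12 mm diameter, 100 mm long between its two posts, along the centrifuge's y axis, its centre line 34 mm above the lid's flat top; 225 mm in front of the hinge line and 52 mm above it when shut. Pinched across from above it can turn between the pads, so the tool may stay vertical as the lid rises
- release (a joint): travel of the emergency lid release, m: 0 as found, 0.022 at its end stop; moves along the centrifuge's +y (to the left seen from the robot), takes about 3 to 7 N and stays where it is pushed. Pushed to its end stop it draws a caught lock bolt fully back, and the lid is free from then on
- release_thumb (a point): top centre of the release's black ribbed thumb piece on the deck's front strip, right-hand end: 22 (x) x 12 (y) x 17 mm proud of the deck; at the centrifuge's x = -145, y = -105 mm when at 0, top 152 mm above the bench. Push on its right-hand (-y) side face with the closed fingertips
- bottle: bystander: white plastic bottle, 54 dia x 105 tall mm; origin at the centre of its underside
- dish: bystander: glass petri dish, 94 dia x 17 tall mm; origin at the centre of its underside
- timer: bystander: flat bench timer, 60 x 65 x 20 mm; origin at the centre of its underside
- beaker: bystander: glass beaker, 68 dia x 85 tall mm; origin at the centre of its underside
- tipbox: bystander: pipette-tip box, 122 x 83 x 67 mm; origin at the centre of its underside
- pen: bystander: marker pen lying on the bench, about 130 mm long, 13 mm diameter, origin under its middle

How it is judged:
On the way, in this order (a step that is already met when the one before it is completed fails the run):
1. every hole of the run rack holds a tube, right down and let go (((horizontal distance between tube0 and rack_hole0 below 0.005 m and z of tube0 in the frame of rack_hole0 below -0.032 m) or (horizontal distance between tube1 and rack_hole0 below 0.005 m and z of tube1 in the frame of rack_hole0 below -0.032 m) or (horizontal distance between tube2 and rack_hole0 below 0.005 m and z of tube2 in the frame of rack_hole0 below -0.032 m) or (horizontal distance between spare0 and rack_hole0 below 0.005 m and z of spare0 in the frame of rack_hole0 below -0.032 m) or (horizontal distance between spare1 and rack_hole0 below 0.005 m and z of spare1 in the frame of rack_hole0 below -0.032 m) or (horizontal distance between spare2 and rack_hole0 below 0.005 m and z of spare2 in the frame of rack_hole0 below -0.032 m)) and ((horizontal distance between tube0 and rack_hole1 below 0.005 m and z of tube0 in the frame of rack_hole1 below -0.032 m) or (horizontal distance between tube1 and rack_hole1 below 0.005 m and z of tube1 in the frame of rack_hole1 below -0.032 m) or (horizontal distance between tube2 and rack_hole1 below 0.005 m and z of tube2 in the frame of rack_hole1 below -0.032 m) or (horizontal distance between spare0 and rack_hole1 below 0.005 m and z of spare0 in the frame of rack_hole1 below -0.032 m) or (horizontal distance between spare1 and rack_hole1 below 0.005 m and z of spare1 in the frame of rack_hole1 below -0.032 m) or (horizontal distance between spare2 and rack_hole1 below 0.005 m and z of spare2 in the frame of rack_hole1 below -0.032 m)) and ((horizontal distance between tube0 and rack_hole2 below 0.005 m and z of tube0 in the frame of rack_hole2 below -0.032 m) or (horizontal distance between tube1 and rack_hole2 below 0.005 m and z of tube1 in the frame of rack_hole2 below -0.032 m) or (horizontal distance between tube2 and rack_hole2 below 0.005 m and z of tube2 in the frame of rack_hole2 below -0.032 m) or (horizontal distance between spare0 and rack_hole2 below 0.005 m and z of spare0 in the frame of rack_hole2 below -0.032 m) or (horizontal distance between spare1 and rack_hole2 below 0.005 m and z of spare1 in the frame of rack_hole2 below -0.032 m) or (horizontal distance between spare2 and rack_hole2 below 0.005 m and z of spare2 in the frame of rack_hole2 below -0.032 m)) and ((horizontal distance between tube0 and rack_hole3 below 0.005 m and z of tube0 in the frame of rack_hole3 below -0.032 m) or (horizontal distance between tube1 and rack_hole3 below 0.005 m and z of tube1 in the frame of rack_hole3 below -0.032 m) or (horizontal distance between tube2 and rack_hole3 below 0.005 m and z of tube2 in the frame of rack_hole3 below -0.032 m) or (horizontal distance between spare0 and rack_hole3 below 0.005 m and z of spare0 in the frame of rack_hole3 below -0.032 m) or (horizontal distance between spare1 and rack_hole3 below 0.005 m and z of spare1 in the frame of rack_hole3 below -0.032 m) or (horizontal distance between spare2 and rack_hole3 below 0.005 m and z of spare2 in the frame of rack_hole3 below -0.032 m)) and ((horizontal distance between tube0 and rack_hole4 below 0.005 m and z of tube0 in the frame of rack_hole4 below -0.032 m) or (horizontal distance between tube1 and rack_hole4 below 0.005 m and z of tube1 in the frame of rack_hole4 below -0.032 m) or (horizontal distance between tube2 and rack_hole4 below 0.005 m and z of tube2 in the frame of rack_hole4 below -0.032 m) or (horizontal distance between spare0 and rack_hole4 below 0.005 m and z of spare0 in the frame of rack_hole4 below -0.032 m) or (horizontal distance between spare1 and rack_hole4 below 0.005 m and z of spare1 in the frame of rack_hole4 below -0.032 m) or (horizontal distance between spare2 and rack_hole4 below 0.005 m and z of spare2 in the frame of rack_hole4 below -0.032 m)) and contact force between the fingers and tube0 below 0.1 N and contact force between the fingers and tube1 below 0.1 N and contact force between the fingers and tube2 below 0.1 N and contact force between the fingers and spare0 below 0.1 N and contact force between the fingers and spare1 below 0.1 N and contact force between the fingers and spare2 below 0.1 N), for 0.2 s.
2. the lid is tried: lifted by its play or more (0.012 rad), with the release not yet touched (angle between lid's own z axis and vertical above 0.012 rad and value of joint release below 0.004 m and contact force between the fingers and lid above 0.5 N), for 0.1 s.
At the end, for the whole second after the job is handed in: fingers hold the lid (over 1 N) still at 0.55 to 0.87 rad (32 to 50 deg); every rack hole has a tube, foot within 5 mm of the hole's axis and 32 mm down or more, untouched by the fingers; a spare is left unmoved in the block; the release is as found (under 4 mm) or at its stop (over 17 mm) (all of step 1 and angle between lid's own z axis and vertical between 0.55 and 0.87 rad and angular speed of lid below 0.08 rad/s and contact force between the fingers and lid above 1 N and distance of any of spare0, spare1, spare2 from where it was at the start of the episode below 0.01 m and (value of joint release below 0.004 m or value of joint release above 0.017 m)); the arm keeps its last pose, push and grip.
It fails at once if a tube already in the rack is moved (over 15 mm) (distance of any of tube0, tube1, tube2 from where it was at the start of the episode above 0.015 m).
It fails at once if a bystander is shifted by over 30 mm or tipped over (distance of any of bottle, dish, timer, beaker, tipbox, pen from where it was at the start of the episode above 0.03 m or angle between any of bottle, dish, timer, beaker, tipbox's own z axis and vertical above 0.5 rad).
It also fails if it takes over 72 s, if anything falls off the work surface, if the arm or the gripper's body presses on something with over 40 N, if the wrist force passes 120 N, or if a joint passes its speed limit or range.

ROBOT

A 6-joint arm with a two-finger parallel gripper is mounted at the origin on the work surface. World frame = base frame: x ahead of the robot, y to its left, z up, the work surface at z = 0. Lengths are in m, angles in rad, forces in N, time in s.
With the tool pointing down it reaches from about 0.3 to 0.875 m from the base axis. Payload 6.4 kg.
Tool frame: the origin (TCP) lies between the finger pads; the fingertips stand 22 mm ahead of it and the grasp point (between the pads) lies 3 mm ahead of it; z points along the fingers, y is the line along which they close (so a half turn about z gives the same grasp; the last joint's range is limited). The gripper opens to 85 mm and grips with 20 to 120 N. Pads are 22 mm wide; open, the fingers measure 114 mm over their backs; the gripper's body (76 mm by 85 mm) begins 54 mm behind the grasp point. The pads swing forward as they close: fully open they stand 13 mm farther back than shut.
Start: joints at [1.072, 0.181, 1.607, -0, 1.354, -0.206], TCP at [0.166, 0.551, 0.253] pointing down, gripper open.
Joint ranges: [-2.99, 2.99], [-0.89, 2.07], [0.3, 2.58], [-1.14, 4.28], [0, 2.63], [-3.12, 3.12]. Speed limits (rad/s): [2.57, 2.57, 3.01, 3.14, 3.14, 3.14].

INTERFACE

Orientations are given as a unit quaternion [w, x, y, z].
In Python, from bench import ctrl, imaging, workorder gives the robot as it stands.
- The arm moves only by the shell command python3 -m pendant 'ROWS' [OPENING]. ROWS is JSON, a list of rows, each a list of 4 numbers: the shift along the tool's x, y, z in cm, then the turn about the tool's z in degrees. In form: [[dx, dy, dz, roll], ...]. A call has 1 to 12 rows; each row is the pose to reach, as a shift and turn from the pose commanded when the call began, along the tool's axes at that moment; what a row does not reach only later rows make up. A row lasts 1/12 s, in which the tool goes at most 41.7 mm and 7.16 degrees, less where a joint would pass 70% of its speed; a pose out of reach is approached as far as the arm can. A call with a gripper value outside its range is refused whole. OPENING is the opening, from 0 (shut) to 1 (fully open), set as the call begins (- or left out, the last holds). The fingers move at their own pace and stop on an object; the grip force is fixed at half the most. Time passes only in rows, so rows that repeat a pose let the fingers close. It gives the time, the measured TCP pose, the force, the opening and the grip force at its end, in the units of the state.
- ctrl.get_obs(): the state, without advancing time (a new reading comes with each control period).
- imaging.camera(name): name is "scene" or "top" or "wrist"; returns the picture (384x512x3 uint8, red, green, blue); there is no depth.
- imaging.camera_info(name): a dict with "K" (3x3 intrinsics, pixels), "k1" (the pictures are not rectified: a ray, as slopes to the right and down, at radius r is drawn at 1 + k1 r^2 times it, then the intrinsics apply), "T" (4x4, takes a point from camera to world coordinates); the wrist camera has in their place "tool_from_camera" (4x4, takes a point from camera to tool coordinates, whose origin is the TCP and whose axes are the flange's). Camera axes: x right, y up, looking along -z (the intrinsics and any distortion apply to the point x, -y, -z); pixel columns grow to the right and rows downward; lengths in m; the calibration is good to about 2 mm. A picture is of the moment at which its call begins: read the wrist's pose just before it. camera_info takes no time and is no camera call.
- workorder.hand_in(): hands the job in; it is judged then, once.
The state is a dict: "time_s": time; "q": joint angles; "dq": joint speeds; "joint_efforts": joint torques, N m; "eef_pos": TCP position; "eef_rot": TCP orientation; "wrist_force": force on the tool from outside, world axes, zero at the start; "torque": the same for the moment, N m; "opening": opening from 0.0 (shut) to 1.0 (fully open); "grasp_force": force on a finger pad.
Only numpy, scipy, OpenCV 4.12 (cv2) and the standard library are available. Lean on these libraries where they do the work, as an engineer would, in place of code of your own. Each camera call takes 0.05 s, during which the arm holds its last target. There are 200 camera calls.

## Working session

There is one attempt and no reset: what is moved stays moved. The work goes in short steps, Python scripts to look and compute and a shell command to move; the robot and the scene stay as the last step left them, time stands still between calls to the robot, and variables do not carry over. Pictures are saved under pics/ and viewed, at most 10 in all, crops included, and the job is handed in when it is done.

```bash
mkdir -p pics; ls
python3 - <<'E'
from bench import ctrl, imaging
import cv2,numpy as np
o=ctrl.get_obs();print(o)
for n in ("scene","top"):
    im=imaging.camera(n);cv2.imwrite(f"pics/{n}0.png",im[:,:,::-1]);i=imaging.camera_info(n);print(n,i)
print(imaging.camera_info("wrist"))
E
```

```text
pics
{'time_s': 0.0, 'q': array([ 1.07169776e+00,  1.81503605e-01,  1.60802024e+00,  5.81611050e-06,
        1.35378867e+00, -2.06330909e-01]), 'dq': array([-7.61420264e-04,  2.39683486e-03, -5.81152409e-04,  9.69962294e-06,
       -5.93606236e-04, -1.05453681e-03]), 'joint_efforts': array([ 1.05911578e-03, -4.44876587e+01, -3.51339483e+01, -1.53333672e-04,
        9.27751302e-03, -4.89255015e-06]), 'eef_pos': array([0.16569372, 0.55007169, 0.25239926]), 'eef_rot': array([-2.99723744e-04,  1.45862165e-01,  9.89304548e-01, -8.06008452e-04]), 'wrist_force': array([ 0.43196895, -0.24984596,  0.44476508]), 'torque': array([-0.00874265,  0.01534589,  0.0173457 ]), 'grasp_force': 0.0, 'opening': 0.9949828737759114}
scene {'K': array([[382.43518144,   0.        , 255.37502384],
       [  0.        , 382.43518144, 191.13649924],
       [  0.        ,   0.        ,   1.        ]]), 'k1': 0.02576712034541249, 'T': array([[ 0.77610634, -0.48316026,  0.40523463,  1.03246817],
       [ 0.63045767,  0.60825833, -0.48222913, -0.55699481],
       [-0.01349339,  0.62974437,  0.77668524,  1.09042274],
[... 357 characters left out ...]
0.00488775,  0.02475317],
       [-0.00648178,  0.1085058 ,  0.99407468,  1.29161692],
       [ 0.        ,  0.        ,  0.        ,  1.        ]])}
{'K': array([[305.31239517,   0.        , 256.95764969],
       [  0.        , 305.31239517, 189.82033307],
       [  0.        ,   0.        ,   1.        ]]), 'k1': -0.03864681825014527, 'tool_from_camera': array([[ 5.94680282e-04,  9.57792626e-01,  2.87459445e-01,
         7.24588335e-02],
       [ 9.99999777e-01, -6.56756627e-04,  1.19517744e-04,
        -6.69602695e-04],
       [ 3.03264109e-04,  2.87459309e-01, -9.57792803e-01,
        -1.21816013e-01],
       [ 0.00000000e+00,  0.00000000e+00,  0.00000000e+00,
         1.00000000e+00]])}
```

View pics/top0.png

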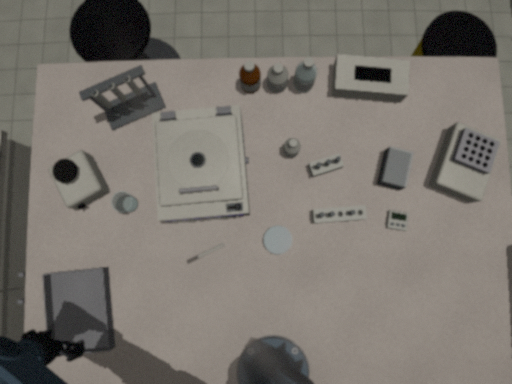

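View pics/scene0.png

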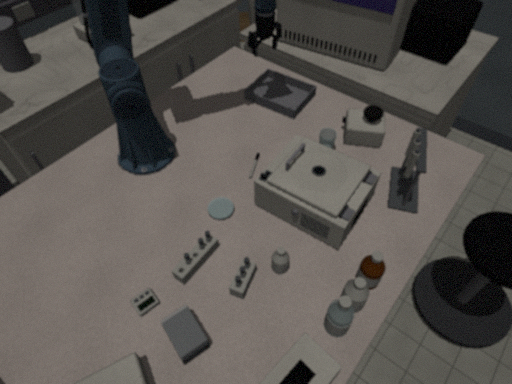

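The top view shows the rack at about (338,214), the block at (325,165), the centrifuge at (200,165), and its grab bar at (198,189). The black thing near (235,208) on the front deck is probably the release. The dish is at (278,240), the pen at (205,254) and the timer at (398,220).

```bash
cat > h.py <<'E'
from bench import ctrl, imaging
import cv2,numpy as np
from scipy.spatial.transform import Rotation as R
def tool():
    o=ctrl.get_obs();T=np.eye(4);T[:3,:3]=R.from_quat(np.roll(o['eef_rot'],-1)).as_matrix();T[:3,3]=o['eef_pos'];return T
def cam(n,T=None):
    i=imaging.camera_info(n);return i['K'],i['k1'],(i['T'] if n!='wrist' else (tool() if T is None else T)@i['tool_from_camera'])
def proj(C,P):
    K,k,T=C;P=np.atleast_2d(P);p=(P-T[:3,3])@T[:3,:3];s=np.c_[p[:,0]/-p[:,2],-p[:,1]/-p[:,2]]
    s=s*(1+k*(s**2).sum(1,keepdims=True));return s@K[:2,:2].T+K[:2,2]
def unproj(C,uv,z):
    K,k,T=C;uv=np.atleast_2d(np.array(uv,float));d=(uv-K[:2,2])/K[0,0];s=d.copy()
    for _ in range(20): s=d/(1+k*(s**2).sum(1,keepdims=True))
    r=np.c_[s[:,0],-s[:,1],-np.ones(len(s))]@T[:3,:3].T;t=(z-T[2,3])/r[:,2];return T[:3,3]+r*t[:,None]
def crop(im,x0,y0,x1,y1,f,g=1.8):
    c=np.clip(im[y0:y1,x0:x1,::-1].astype(float)*g,0,255).astype(np.uint8)
    c=cv2.resize(c,None,fx=f,fy=f,interpolation=cv2.INTER_CUBIC)
    for x in range(-(-x0//10)*10,x1,10): cv2.putText(c,str(x),(int((x-x0)*f),8),0,.3,(0,0,255));cv2.line(c,(int((x-x0+.5)*f),10),(int((x-x0+.5)*f),14),(0,0,255))
    for y in range(-(-y0//10)*10,y1,10): cv2.putText(c,str(y),(0,int((y-y0+.5)*f)+3),0,.3,(0,0,255));cv2.line(c,(20,int((y-y0+.5)*f)),(25,int((y-y0+.5)*f)),(0,0,255))
    return c
E
python3 - <<'E'
from h import *
im=cv2.imread('pics/top0.png')[:,:,::-1]
a=crop(im,300,145,380,230,5); b=crop(im,145,100,255,225,4)
H=max(a.shape[0],b.shape[0]);pad=lambda c:np.vstack([c,np.zeros((H-c.shape[0],c.shape[1],3),np.uint8)])
m=np.hstack([pad(a)[:,:],pad(b)]);m=m[:600,:];print(m.shape)
cv2.imwrite('pics/m1.png',cv2.resize(m,(800,int(m.shape[0]*800/m.shape[1]))))
C=cam('top')
for n,uv,z in [('rackL',(314,215),.045),('rackR',(364,214),.045),('bl',(310,170),.045),('br',(342,161),.045),('bar',(198,189),.19),('thumb',(235,208),.152),('hinge L',(168,115),.15),('dish',(278,240),.017),('pen',(205,254),.01)]: print(n,unproj(C,uv,z).round(3))
E
```

```text
(500, 840, 3)
rackL [[ 0.494 -0.137  0.045]]
rackR [[ 0.494 -0.296  0.045]]
bl [[ 0.638 -0.128  0.045]]
br [[ 0.666 -0.233  0.045]]
bar [[0.563 0.207 0.19 ]]
thumb [[0.511 0.105 0.152]]
hinge L [[0.794 0.306 0.15 ]]
dish [[ 0.416 -0.023  0.017]]
pen [[0.375 0.214 0.01 ]]
```

View pics/m1.png

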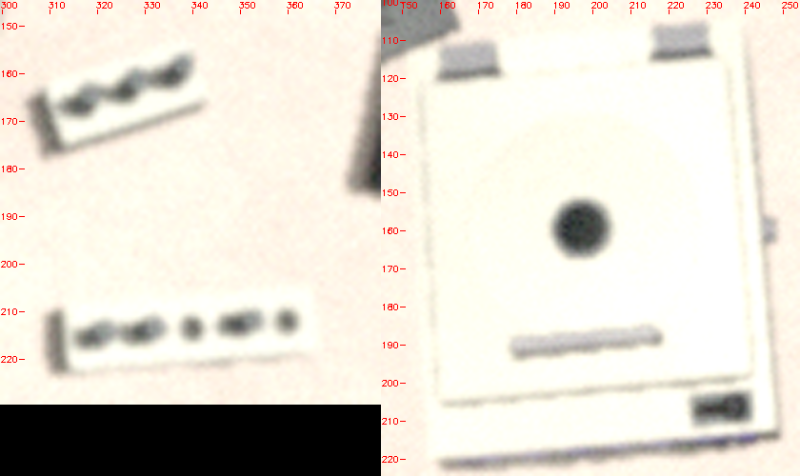

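Holes 3 and 5 from the left, at (340,213.5) and (359.5,212), are empty; the other three hold tubes. The block has three spares and the black release is at (235,207). Next I work out positions and the move to a viewing pose between the rack and the block.

```bash
cat >> h.py <<'E'
def delta(p,heading=None):
    """target TCP pos (m), heading (deg) of tool x in world -> row in cm,deg"""
    T=tool();d=T[:3,:3].T@(np.array(p)-T[:3,3])*100;h=np.degrees(np.arctan2(T[1,0],T[0,0]))
    r=0 if heading is None else -((heading-h+180)%360-180)
    print('pos',T[:3,3].round(4),'heading',round(h,2),'ROW',d.round(2),round(r,2))
E
python3 - <<'E'
from h import *
C=cam('top');u=unproj(C,[(340,213.5),(359.5,212)],.045);print(u)
print(unproj(C,[(178.5,192),(216.5,188.5)],.193),unproj(C,[(160.5,205.5),(239.5,198.5)],.159),unproj(C,(234.5,207),.14))
delta((.575,-.2,.25),96)
E
```

```text
[[ 0.49696607 -0.21987374  0.045     ]
 [ 0.50074034 -0.28228445  0.045     ]]
[[0.55476576 0.26173418 0.193     ]
 [0.56303517 0.1542301  0.193     ]] [[0.52040768 0.32137475 0.159     ]
 [0.53739729 0.09167474 0.159     ]] [[0.51457936 0.10768964 0.14      ]]
pos [0.1657 0.5501 0.2524] heading 163.22 ROW [-60.84 -60.     0.32] 67.22
```

```bash
python3 -m pendant '[[-61,-60,0,67],[-61,-60,0,67],[-61,-60,0,67],[-61,-60,0,67],[-61,-60,0,67],[-61,-60,0,67],[-61,-60,0,67],[-61,-60,0,67],[-61,-60,0,67],[-61,-60,0,67],[-61,-60,0,67],[-61,-60,0,67]]' 1; python3 -c "
from h import *
delta((.575,-.2,.25),96)"
```

```text
time_s: 1.1
eef_pos: [0.4063, 0.11, 0.2533]
eef_rot: [0.0, 0.668, 0.744, 0.0]
wrist_force: [0.8, 1.6, -0.1]
opening: 1.0
grasp_force: 0.0
pos [0.4063 0.11   0.2533] heading 96.21 ROW [-32.64  13.42   0.33] 0.21
```

```bash
python3 -m pendant '[[-32.6,13.4,0.3,0],[-32.6,13.4,0.3,0],[-32.6,13.4,0.3,0],[-32.6,13.4,0.3,0],[-32.6,13.4,0.3,0],[-32.6,13.4,0.3,0],[-32.6,13.4,0.3,0],[-32.6,13.4,0.3,0],[-32.6,13.4,0.3,0],[-32.6,13.4,0.3,0],[-32.6,13.4,0.3,0],[-32.6,13.4,0.3,0]]'
python3 - <<'E'
from h import *
delta((.575,-.2,.25),96);T=tool();np.save('T2.npy',T)
im=imaging.camera('wrist');cv2.imwrite('pics/w2raw.png',im[:,:,::-1])
cv2.imwrite('pics/w2.png',crop(im,0,0,512,384,1.56,1.5)[:, :800])
E
```

```text
time_s: 2.1
eef_pos: [0.574, -0.1967, 0.2496]
eef_rot: [-0.001, 0.668, 0.745, -0.0]
wrist_force: [0.7, -0.1, 0.1]
opening: 0.999
grasp_force: 0.0
pos [ 0.574  -0.1967  0.2496] heading 96.23 ROW [-0.34  0.07 -0.04] 0.23
```

View pics/w2.png

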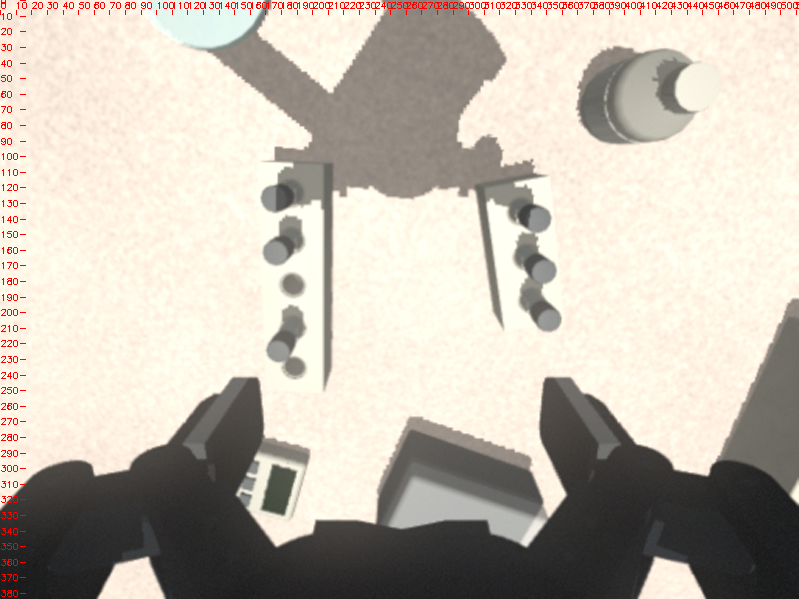

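The wrist view shows empty holes at view pixels (292,285) and (293,367), rack cap tops at about (275,197), (276,251) and (278,349), and block cap tops at (540,219), (544,270) and (548,320).

Run:
```python
from h import *
C=cam('wrist',np.load('T2.npy'));f=1.56
h=unproj(C,np.array([(292,285),(293,367)])/f,.045);print('holes',h.round(4),np.linalg.norm(h[1]-h[0]))
c=unproj(C,np.array([(540,219),(544,270),(548,320)])/f,.09);print('caps',c.round(4),np.degrees(np.arctan2(*(c[0]-c[2])[[1,0]])))
k=unproj(C,np.array([(275,197),(276,251),(278,349)])/f,.09);print('rackcaps',k.round(4),np.degrees(np.arctan2(*(k[0]-k[2])[[1,0]])))
# subpixel check: hole centroids
g=cv2.cvtColor(cv2.imread('pics/w2raw.png'),cv2.COLOR_BGR2GRAY)
for u,v in [(187,182.7),(188,235)]:
    w=g[int(v)-10:int(v)+11,int(u)-10:int(u)+11].astype(float);m=w<(w.min()+np.median(w))/2;print(np.argwhere(m).mean(0)[::-1]+[int(u)-10,int(v)-10],m.sum())
ct=cam('top')
print(proj(ct,np.r_[h,c]).round(1))
```

```text
holes [[ 0.499  -0.2222  0.045 ]
 [ 0.5025 -0.286   0.045 ]] 0.06391778431138824
caps [[ 0.652  -0.1524  0.09  ]
 [ 0.6603 -0.1826  0.09  ]
 [ 0.6691 -0.2141  0.09  ]] 105.50799979574418
rackcaps [[ 0.4959 -0.1567  0.09  ]
 [ 0.4977 -0.1887  0.09  ]
 [ 0.5012 -0.2523  0.09  ]] 93.13497439267229
[187.37414966 182.02040816] 147
[186.22289157 232.42771084] 166
[[340.7 212.9]
 [360.7 211.4]
 [319.3 162.9]
 [328.9 160.1]
 [338.9 157.2]]
```

```bash
python3 -c "
from h import *
delta((.669,-.2138,.16),105.5);delta((.669,-.2138,.083),105.5)"
```

```text
pos [ 0.574  -0.1963  0.2499] heading 96.27 ROW [-2.79  9.26  8.98] -9.23
pos [ 0.574  -0.1963  0.2499] heading 96.27 ROW [-2.79  9.27 16.68] -9.23
```

```bash
python3 -m pendant '[[-2.8,9.3,4,-9.2],[-2.8,9.3,4,-9.2],[-2.8,9.3,4,-9.2],[-2.8,9.3,7,-9.2],[-2.8,9.3,9,-9.2],[-2.8,9.3,9,-9.2],[-2.8,9.3,9,-9.2],[-2.8,9.3,9,-9.2]]' 0.6
python3 - <<'E'
from h import *
delta((.669,-.2138,.083),105.5);T=tool();np.save('T3.npy',T)
im=imaging.camera('wrist')
cv2.imwrite('pics/w3.png',crop(im,0,0,512,384,1.56,1.5)[:, :800])
print(proj(cam('wrist',T),[(.669,-.2138,.09),(.6603,-.1826,.09)])*1.56)
E
```

```text
time_s: 2.82
eef_pos: [0.6706, -0.2148, 0.1622]
eef_rot: [0.001, 0.605, 0.796, 0.0]
wrist_force: [-0.3, 0.0, 0.2]
opening: 0.6
grasp_force: 0.0
pos [ 0.6706 -0.2148  0.1622] heading 105.48 ROW [ 0.15 -0.14  7.92] -0.02
[[396.96523765 323.71476321]
 [396.69169432 250.00812123]]
```

View pics/w3.png

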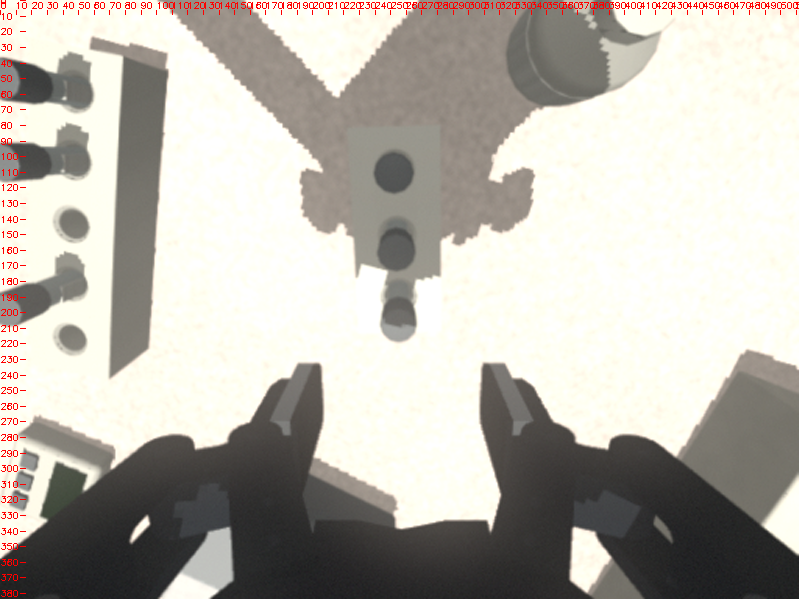

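The spare's cap appears at (398,322) against a predicted (397,324), so I descend and grip.

```bash
python3 -m pendant '[[0.1,-0.1,3,0],[0.1,-0.1,6,0],[0.1,-0.1,7.9,0],[0.1,-0.1,7.9,0],[0.1,-0.1,7.9,0]]' && python3 -m pendant '[[0,0,0,0],[0,0,0,0],[0,0,0,0],[0,0,0,0],[0,0,0,0],[0,0,0,0]]' 0 && python3 -m pendant '[[0,0,-3,0],[0,0,-7,0],[0,0,-11,0],[0,0,-11,0],[0,0,-11,0]]'; python3 -c "
from h import *
delta((.5026,-.285,.195),93.1)"
```

```text
time_s: 3.28
eef_pos: [0.669, -0.2147, 0.0822]
eef_rot: [0.0, 0.606, 0.796, 0.0]
wrist_force: [1.0, -0.0, 0.9]
opening: 0.6
grasp_force: 0.0
time_s: 3.78
eef_pos: [0.6702, -0.2155, 0.0841]
eef_rot: [0.002, 0.606, 0.796, 0.0]
wrist_force: [-1.2, 0.2, 5.9]
opening: 0.164
grasp_force: 58.3
time_s: 4.2
eef_pos: [0.6712, -0.2158, 0.1969]
eef_rot: [0.005, 0.606, 0.796, 0.001]
wrist_force: [-0.2, -0.2, -1.4]
opening: 0.159
grasp_force: 59.4
pos [ 0.6712 -0.2158  0.1969] heading 105.43 ROW [ -2.18 -18.1    0.08] 12.33
```

```bash
python3 -m pendant '[[-2.2,-18.1,0,12.3],[-2.2,-18.1,0,12.3],[-2.2,-18.1,0,12.3],[-2.2,-18.1,0,12.3],[-2.2,-18.1,0,12.3],[-2.2,-18.1,0,12.3],[-2.2,-18.1,0,12.3],[-2.2,-18.1,0,12.3],[-2.2,-18.1,0,12.3]]'
python3 - <<'E'
from h import *
delta((.5026,-.285,.135),93.1);T=tool();np.save('T4.npy',T)
im=imaging.camera('wrist')
cv2.imwrite('pics/w4.png',crop(im,120,40,400,384,1.7,1.5)[:600])
C=cam('wrist',T);p=T[:3,3];print('pred foot',proj(C,[p-[0,0,.08],p-[0,0,.075-.0],p+[0,0,.007],(.5026,-.285,.045),(.4992,-.2212,.045)]))
E
```

```text
time_s: 4.95
eef_pos: [0.5011, -0.2834, 0.1911]
eef_rot: [-0.0, 0.687, 0.726, 0.0]
wrist_force: [-0.0, -0.5, -0.7]
opening: 0.159
grasp_force: 59.4
pos [ 0.5011 -0.2834  0.1911] heading 93.19 ROW [-0.17  0.14  5.61] 0.09
pred foot [[256.29755356 205.78757717]
 [256.28742305 208.24599762]
 [256.01739708 274.04554636]
 [257.91197517 183.00735162]
 [258.19894587 110.71792991]]
```

View pics/w4.png

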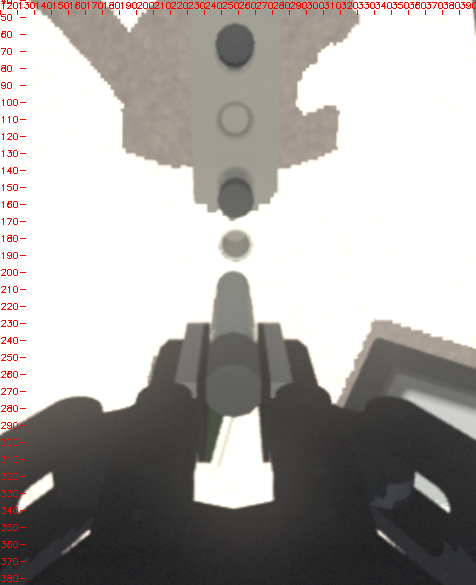

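The tube hangs straight with its foot at about (257,207). The hole is at (258.2,182.9) against a predicted (257.9,183.0), so I insert.

```bash
python3 -m pendant '[[-0.15,0.15,2,0],[-0.15,0.15,5,0],[-0.15,0.15,6,0],[-0.15,0.15,6.5,0],[-0.15,0.15,7,0],[-0.15,0.15,7.5,0],[-0.15,0.15,8,0],[-0.15,0.15,8.5,0]]'; python3 -c "
from h import *
delta((.5026,-.285,.0845),93.1)"
```

```text
time_s: 5.67
eef_pos: [0.5024, -0.2859, 0.1069]
eef_rot: [0.001, 0.688, 0.726, 0.0]
wrist_force: [0.7, -0.5, -0.6]
opening: 0.163
grasp_force: 59.5
pos [ 0.5024 -0.2859  0.1069] heading 93.13 ROW [0.09 0.02 2.24] 0.03
```

```bash
python3 -m pendant '[[0,0,0.8,0],[0,0,1.5,0],[0,0,2.1,0],[0,0,2.1,0]]' && python3 -m pendant '[[0,0,0,0],[0,0,0,0],[0,0,0,0],[0,0,0,0]]' 0.6 && python3 -m pendant '[[0,0,-3,0],[0,0,-7,0],[0,0,-8,0],[0,0,-8,0],[0,0,-8,0]]'; python3 -c "
from h import *
delta((.6603,-.1826,.16),105.5);delta((.6603,-.1826,.083),105.5)"
```

```text
time_s: 6.0
eef_pos: [0.5019, -0.2857, 0.0845]
eef_rot: [0.0, 0.688, 0.726, -0.0]
wrist_force: [1.6, -1.7, -1.1]
opening: 0.163
grasp_force: 59.5
time_s: 6.33
eef_pos: [0.5017, -0.2853, 0.0854]
eef_rot: [-0.0, 0.688, 0.726, 0.0]
wrist_force: [-0.0, 0.7, -0.2]
opening: 0.6
grasp_force: 0.0
time_s: 6.75
eef_pos: [0.5021, -0.2856, 0.1661]
eef_rot: [0.001, 0.688, 0.726, 0.0]
wrist_force: [-0.3, 0.3, -0.4]
opening: 0.601
grasp_force: 0.0
pos [ 0.5021 -0.2856  0.1661] heading 93.13 ROW [ 9.43 16.35  0.62] -12.37
pos [ 0.5021 -0.2856  0.1661] heading 93.13 ROW [ 9.44 16.34  8.32] -12.37
```

```bash
python3 -m pendant '[[9.4,16.3,0,-12.4],[9.4,16.3,0,-12.4],[9.4,16.3,0,-12.4],[9.4,16.3,0,-12.4],[9.4,16.3,0,-12.4],[9.4,16.3,0,-12.4],[9.4,16.3,0,-12.4],[9.4,16.3,0,-12.4]]'
python3 - <<'E'
from h import *
delta((.6603,-.1826,.083),105.5);T=tool()
im=imaging.camera('wrist')
C=cam('wrist',T);P=proj(C,[(.6603,-.1826,.09),(.652,-.1524,.09),(.5026,-.285,.09)]);print(P)
c=crop(im,0,60,300,384,1.8,1.5)
for p in P: cv2.drawMarker(c,tuple(int(x) for x in ((p+.5-[0,60])*1.8)),(0,255,0),0,8)
cv2.imwrite('pics/w5.png',c)
E
```

```text
time_s: 7.42
eef_pos: [0.6581, -0.1824, 0.1631]
eef_rot: [-0.002, 0.605, 0.796, -0.001]
wrist_force: [-0.4, -0.3, -0.7]
opening: 0.598
grasp_force: 0.0
pos [ 0.6581 -0.1824  0.1631] heading 105.54 ROW [-0.09  0.23  8.01] 0.04
[[260.0117245  210.38914827]
 [260.31905561 165.2095456 ]
 [ 22.16891651 279.63368376]]
```

View pics/w5.png

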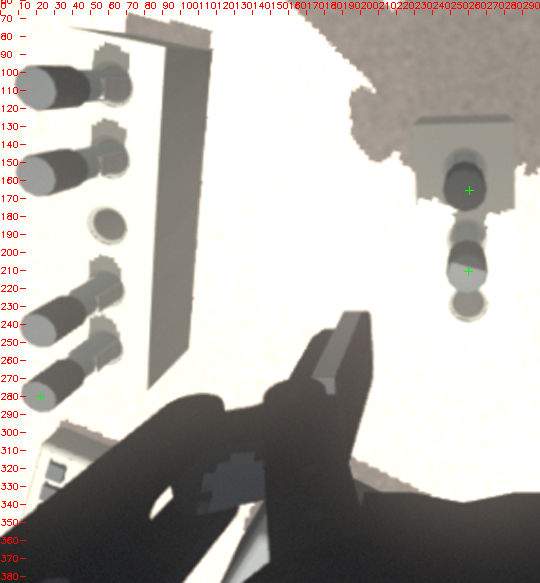

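The placed tube's cap sits on its predicted seated marker at (22,280), and the next spare's cap is on its marker at (260,210).

```bash
python3 -m pendant '[[-0.1,0.2,3,0],[-0.1,0.2,6,0],[-0.1,0.2,8,0],[-0.1,0.2,8,0],[-0.1,0.2,8,0]]' && python3 -m pendant '[[0,0,0,0],[0,0,0,0],[0,0,0,0],[0,0,0,0],[0,0,0,0],[0,0,0,0]]' 0 && python3 -m pendant '[[0,0,-3,0],[0,0,-7,0],[0,0,-11.5,0],[0,0,-11.5,0],[0,0,-11.5,0]]'; python3 -c "
from h import *
delta((.4992,-.2212,.19),93.1)"
```

```text
time_s: 7.88
eef_pos: [0.6598, -0.1836, 0.0839]
eef_rot: [-0.002, 0.606, 0.796, -0.0]
wrist_force: [0.4, 0.5, 0.6]
opening: 0.604
grasp_force: 0.0
time_s: 8.38
eef_pos: [0.6625, -0.1839, 0.0877]
eef_rot: [0.002, 0.605, 0.796, -0.0]
wrist_force: [-1.5, -0.5, 7.5]
opening: 0.161
grasp_force: 58.4
time_s: 8.8
eef_pos: [0.6643, -0.1841, 0.2062]
eef_rot: [0.005, 0.605, 0.796, 0.001]
wrist_force: [0.3, -0.4, -0.7]
opening: 0.164
grasp_force: 59.7
pos [ 0.6643 -0.1841  0.2062] heading 105.54 ROW [  0.86 -16.91   1.49] 12.44
```

```bash
python3 -m pendant '[[0.9,-16.9,0,12.4],[0.9,-16.9,0,12.4],[0.9,-16.9,0,12.4],[0.9,-16.9,0,12.4],[0.9,-16.9,0,12.4],[0.9,-16.9,0,12.4],[0.9,-16.9,0,12.4],[0.9,-16.9,0,12.4]]'
python3 - <<'E'
from h import *
delta((.4992,-.2212,.11),93.1);T=tool()
im=imaging.camera('wrist');cv2.imwrite('pics/w6raw.png',im[:,:,::-1])
C=cam('wrist',T);p=T[:3,3];print(proj(C,[p-[0,0,.08],p+[0,0,.005],(.4992,-.2212,.045)]))
g=cv2.cvtColor(im,cv2.COLOR_RGB2GRAY)
for c in (254,258,262): print(c,g[160:290:2,c].tolist())
print(g[208,235:285].tolist())
E
```

```text
time_s: 9.47
eef_pos: [0.4975, -0.2197, 0.2004]
eef_rot: [0.0, 0.687, 0.726, 0.0]
wrist_force: [0.9, -0.7, -0.3]
opening: 0.162
grasp_force: 59.7
pos [ 0.4975 -0.2197  0.2004] heading 93.15 ROW [-0.16  0.15  9.04] 0.05
[[256.20127685 205.71877296]
 [256.03405701 271.53220102]
 [257.97420584 180.21289456]]
254 [66, 67, 92, 187, 189, 188, 161, 112, 104, 94, 89, 89, 90, 93, 133, 169, 188, 187, 164, 103, 88, 89, 89, 89, 89, 89, 88, 88, 88, 88, 87, 87, 86, 86, 86, 86, 80, 63, 63, 62, 62, 62, 61, 60, 59, 61, 67, 67, 64, 64, 64, 63, 63, 64, 62, 63, 62, 62, 62, 61, 98, 174, 178, 176, 181]
258 [66, 67, 75, 170, 188, 183, 138, 105, 104, 103, 90, 90, 90, 90, 117, 145, 186, 187, 142, 97, 88, 88, 89, 88, 87, 87, 88, 87, 88, 87, 86, 87, 86, 85, 85, 85, 79, 64, 64, 63, 61, 61, 60, 59, 60, 61, 66, 65, 64, 64, 64, 62, 64, 62, 63, 62, 62, 62, 62, 62, 77, 174, 174, 171, 177]
262 [66, 67, 118, 188, 189, 189, 163, 115, 104, 93, 89, 89, 88, 98, 133, 170, 187, 187, 168, 148, 104, 92, 87, 86, 87, 87, 86, 87, 87, 87, 86, 85, 85, 85, 85, 84, 83, 65, 62, 62, 62, 61, 61, 59, 59, 60, 66, 64, 65, 65, 64, 62, 64, 63, 63, 63, 62, 62, 62, 62, 132, 168, 169, 167, 175]
[180, 182, 182, 184, 183, 183, 184, 183, 182, 171, 133, 92, 87, 88, 87, 89, 88, 88, 88, 89, 89, 89, 88, 87, 88, 88, 87, 87, 86, 92, 118, 149, 173, 183, 184, 183, 183, 183, 184, 183, 184, 183, 184, 183, 183, 183, 180, 177, 177, 176]
```

```bash
python3 -m pendant '[[-0.2,0.2,3,0],[-0.2,0.2,6,0],[-0.2,0.2,7,0],[-0.2,0.2,7.5,0],[-0.2,0.2,8,0],[-0.2,0.2,8.5,0],[-0.2,0.2,9,0],[-0.2,0.2,9.5,0],[-0.2,0.2,9.5,0]]'; python3 -c "
from h import *
delta((.4992,-.2212,.087),93.1)"
```

```text
time_s: 10.27
eef_pos: [0.4989, -0.2215, 0.1047]
eef_rot: [0.0, 0.688, 0.726, 0.0]
wrist_force: [2.3, -1.3, -1.6]
opening: 0.163
grasp_force: 59.6
pos [ 0.4989 -0.2215  0.1047] heading 93.13 ROW [0.03 0.03 1.77] 0.03
```

```bash
python3 -m pendant '[[0,0,0.7,0],[0,0,1.3,0],[0,0,1.7,0],[0,0,1.7,0]]' && python3 -m pendant '[[0,0,0,0],[0,0,0,0],[0,0,0,0],[0,0,0,0]]' 0.6 && python3 -m pendant '[[0,0,-3,0],[0,0,-7,0],[0,0,-11,0],[0,0,-15,0],[0,0,-18,0],[0,0,-18,0],[0,0,-18,0]]'
python3 - <<'E'
from h import *
# expected bar from top-view: middle
b=np.array([.5589,.208,.193]);delta(b+[0,0,.1],94.5)
T=tool();im=imaging.camera('wrist');C=cam('wrist',T)
P=proj(C,[(.4992,-.2212,.09),(.5026,-.285,.09),(.4975,-.1887,.09),(.652,-.1524,.09)])
c=crop(im,100,0,420,260,1.8,1.5)
for p in P: cv2.drawMarker(c,tuple(int(x) for x in ((p+.5-[100,0])*1.8)),(0,255,0),0,8)
cv2.imwrite('pics/w7.png',c)
E
```

```text
time_s: 10.6
eef_pos: [0.4988, -0.2218, 0.0879]
eef_rot: [0.0, 0.688, 0.726, 0.0]
wrist_force: [1.8, -0.5, -1.1]
opening: 0.16
grasp_force: 59.5
time_s: 10.93
eef_pos: [0.4982, -0.2213, 0.0881]
eef_rot: [-0.0, 0.688, 0.726, -0.0]
wrist_force: [-0.1, 0.8, -0.5]
opening: 0.6
grasp_force: 0.0
time_s: 11.52
eef_pos: [0.4994, -0.2221, 0.2707]
eef_rot: [0.002, 0.688, 0.726, 0.0]
wrist_force: [-0.0, -1.3, -1.0]
opening: 0.598
grasp_force: 0.0
pos [ 0.4994 -0.2221  0.2707] heading 93.13 ROW [42.62  8.3  -2.33] -1.37
```

View pics/w7.png

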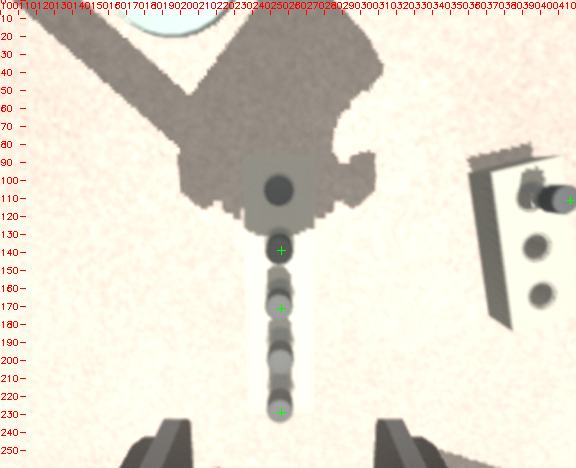

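All five rack holes are filled, and the new caps sit on the seated-height markers. Now to the lid bar.

```bash
python3 -m pendant '[[42,8.3,-3,-1.3],[42,8.3,-3,-1.3],[42,8.3,-3,-1.3],[42,8.3,-3,-1.3],[42,8.3,-3,-1.3],[42,8.3,-3,-1.3],[42,8.3,-3,-1.3],[42,8.3,-3,-1.3],[42,8.3,-3,-1.3],[42,8.3,-3,-1.3],[42,8.3,-3,-1.3],[42,8.3,-3,-1.3]]' 0.6
python3 - <<'E'
from h import *
T=tool();im=imaging.camera('wrist');C=cam('wrist',T);np.save('T8.npy',T)
b=np.array([.5589,.208,.193]);delta(b+[0,0,.1],94.4)
e=np.array([np.cos(np.radians(94.4)),np.sin(np.radians(94.4)),0])
P=proj(C,[b,b+.05*e,b-.05*e,(.512,.099,.152)]);print(P)
cv2.imwrite('pics/w8raw.png',im[:,:,::-1])
c=crop(im,100,30,430,350,1.8,1.3)
for p in P: cv2.drawMarker(c,tuple(int(x) for x in ((p+.5-[100,30])*1.8)),(0,255,0),0,8)
cv2.imwrite('pics/w8.png',c)
E
```

```text
time_s: 12.57
eef_pos: [0.5573, 0.2055, 0.2958]
eef_rot: [-0.001, 0.678, 0.735, -0.001]
wrist_force: [-0.1, -1.3, 0.2]
opening: 0.597
grasp_force: 0.0
pos [0.5574 0.2034 0.2958] heading 94.6 ROW [0.44 0.19 0.28] 0.2
[[259.22132439 192.89179178]
 [259.75425801 126.98431068]
 [258.74281479 251.21563397]
 [203.27065885 280.47994493]]
```

View pics/w8.png

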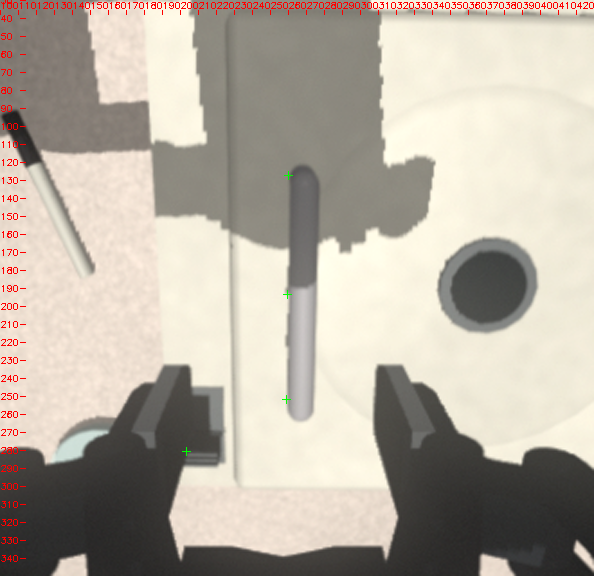

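The bar is centred at view (302,293), running from (304,166) to (300,420), about 9 px right of the prediction. The release is partly hidden by the left finger near (205,440). I recompute from this.

Run:
```python
from h import *
C=cam('wrist',np.load('T8.npy'))
u=unproj(C,[(268.9,122.2),(266.7,263.3)],.193);print(u,np.linalg.norm(u[0]-u[1]))
e=u[0]-u[1];m=u.mean(0);h=np.degrees(np.arctan2(e[1],e[0]));print(m,h)
v=unproj(C,[(100+232/1.8,30+20/1.8),(100+236/1.8,30+480/1.8)],.159);d=v[0]-v[1];print(v,np.degrees(np.arctan2(d[1],d[0])))
delta((m[0],m[1],.205),h);delta((m[0],m[1],.195),h)
```

```text
[[0.56135129 0.26179388 0.193     ]
 [0.570255   0.14756303 0.193     ]] 0.11457732642404639
[0.56580314 0.20467846 0.193     ] 94.45690314669935
[[0.52595389 0.31878247 0.159     ]
 [0.54121345 0.08754048 0.159     ]] 93.77544979115332
pos [0.5574 0.2034 0.2958] heading 94.6 ROW [0.06 0.88 9.08] 0.14
pos [0.5574 0.2034 0.2958] heading 94.6 ROW [ 0.06  0.89 10.08] 0.14
```

```bash
python3 -m pendant '[[0.1,0.9,3,0.1],[0.1,0.9,6,0.1],[0.1,0.9,9,0.1],[0.1,0.9,10,0.1],[0.1,0.9,10,0.1],[0.1,0.9,10,0.1]]' 0.6 && python3 -m pendant '[[0,0,0,0],[0,0,0,0],[0,0,0,0],[0,0,0,0],[0,0,0,0],[0,0,0,0],[0,0,0,0],[0,0,0,0]]' 0
```

```text
time_s: 13.12
eef_pos: [0.5673, 0.2028, 0.1982]
eef_rot: [-0.0, 0.68, 0.733, -0.001]
wrist_force: [0.2, 0.5, 1.3]
opening: 0.601
grasp_force: 0.0
time_s: 13.78
eef_pos: [0.5655, 0.2039, 0.2003]
eef_rot: [-0.001, 0.68, 0.734, -0.002]
wrist_force: [-13.2, -3.0, 12.2]
opening: 0.115
grasp_force: 58.6
```

```bash
python3 -m pendant '[[0,-0.2,-0.3,0],[0,-0.3,-0.6,0],[0,-0.3,-0.8,0],[0,-0.3,-0.8,0],[0,-0.3,-0.8,0]]'
```

```text
time_s: 14.2
eef_pos: [0.5666, 0.2039, 0.2062]
eef_rot: [0.002, 0.68, 0.733, 0.002]
wrist_force: [12.3, 1.8, -11.9]
opening: 0.111
grasp_force: 59.2
```

```bash
python3 -m pendant '[[0,0.15,-0.2,0],[0,0.15,-0.3,0],[0,0.15,-0.3,0],[0,0.15,-0.3,0]]'
```

```text
time_s: 14.53
eef_pos: [0.5667, 0.2039, 0.2068]
eef_rot: [0.0, 0.68, 0.733, 0.001]
wrist_force: [12.8, 1.7, -20.4]
opening: 0.116
grasp_force: 58.6
```

The lid is caught: the pull rose from 12 to 20 N with only 0.6 mm more lift. I set it down, let go, and move to look at the release.

```bash
python3 -m pendant '[[0,0,0.3,0],[0,0,0.6,0],[0,0,0.9,0],[0,0,0.9,0],[0,0,0.9,0]]' && python3 -m pendant '[[0,0,0,0],[0,0,0,0],[0,0,0,0],[0,0,0,0]]' 0.6 && python3 -m pendant '[[0,0,-3,0],[0,0,-7,0],[0,0,-8,0],[-6,-3,-8,0],[-10,-5.3,-8,0],[-14,-5.3,-8,0],[-18,-5.3,-8,0],[-20.5,-5.3,-8,0],[-20.5,-5.3,-8,0],[-20.5,-5.3,-8,0],[-20.5,-5.3,-8,0],[-20.5,-5.3,-8,0]]'
python3 - <<'E'
from h import *
T=tool();im=imaging.camera('wrist');C=cam('wrist',T);np.save('T9.npy',T);print(T[:3,3])
P=proj(C,[(.512,.099,.152),(.566,.2045,.193)]);print(P)
x0,y0=150,0
c=crop(im,x0,y0,370,220,2.6,1.3)
for p in P: cv2.drawMarker(c,tuple(int(x) for x in ((p+.5-[x0,y0])*2.6)),(0,255,0),0,8)
cv2.imwrite('pics/w9.png',c)
E
```

```text
time_s: 14.95
eef_pos: [0.5654, 0.2039, 0.2004]
eef_rot: [-0.0, 0.68, 0.733, -0.0]
wrist_force: [-3.0, -1.2, -2.1]
opening: 0.115
grasp_force: 60.4
time_s: 15.28
eef_pos: [0.5664, 0.2041, 0.201]
eef_rot: [0.0, 0.68, 0.733, 0.001]
wrist_force: [-0.2, 0.7, 0.4]
opening: 0.6
grasp_force: 0.0
time_s: 16.28
eef_pos: [0.5286, -0.0033, 0.2804]
eef_rot: [-0.0, 0.68, 0.734, 0.0]
wrist_force: [0.5, -0.5, -0.1]
opening: 0.601
grasp_force: 0.0
[ 0.52862162 -0.00331099  0.28044058]
[[ 244.86437219   56.4064399 ]
 [ 350.59354338 -141.37420243]]
```

View pics/w9.png

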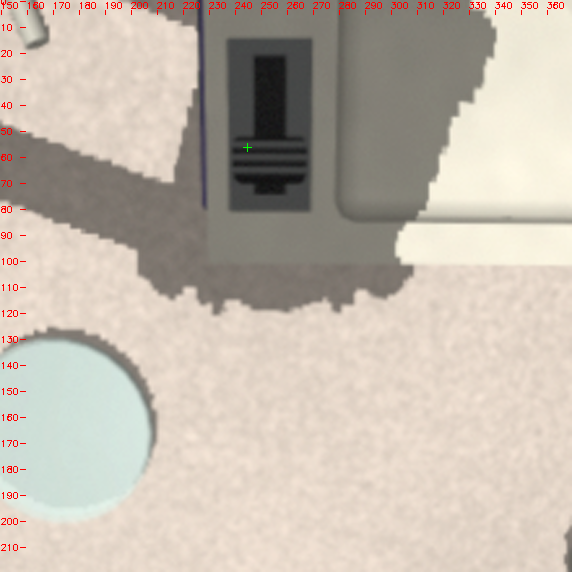

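The release thumb's ribbed top is centred at view (270,155), i.e. raw (253.8,59.6). Its -y face shows at the bottom of the slot, and the dish is well clear.

Run:
```python
from h import *
C=cam('wrist',np.load('T9.npy'))
t=unproj(C,(253.8,59.6),.152)[0];print('thumb',t,'width',unproj(C,[(150+233/2.6,59.6),(150+307/2.6,59.6)],.152))
e=np.array([np.cos(np.radians(94.4)),np.sin(np.radians(94.4)),0])
s=t-.027*e;delta((s[0],s[1],.2),94.4);delta((s[0],s[1],.164),94.4)
```

```text
thumb [0.51895712 0.09724178 0.152     ] width [[0.50815513 0.09641899 0.152     ]
 [0.52982793 0.09808592 0.152     ]]
pos [ 0.5286 -0.003   0.2804] heading 94.42 ROW [ 7.37 -0.19  8.04] 0.02
pos [ 0.5286 -0.003   0.2804] heading 94.42 ROW [ 7.37 -0.19 11.64] 0.02
```

Thumb width comes out at 21.7 mm (22 expected), and its position agrees with the bar-derived (.519,.096). I close the fingers and approach.

```bash
python3 -m pendant '[[3,-0.2,0,0],[7.2,-0.2,3,0],[7.2,-0.2,6,0],[7.2,-0.2,8,0],[7.2,-0.2,8,0],[7.2,-0.2,8,0],[7.2,-0.2,10,0],[7.2,-0.2,11.6,0],[7.2,-0.2,11.6,0],[7.2,-0.2,11.6,0]]' 0 && python3 -m pendant '[[0.5,0,0,0],[1,0,0,0],[1.3,0,0,0],[1.3,0,0,0]]'; python3 -c "
from h import *
delta((.519,.0972,.164),94.4)"
```

```text
time_s: 17.17
eef_pos: [0.5218, 0.0672, 0.1656]
eef_rot: [0.0, 0.68, 0.733, 0.0]
wrist_force: [1.6, 0.4, 0.5]
opening: 0.003
grasp_force: 0.0
time_s: 17.5
eef_pos: [0.5207, 0.0808, 0.1654]
eef_rot: [0.001, 0.68, 0.734, 0.001]
wrist_force: [0.4, -0.5, 1.0]
opening: 0.001
grasp_force: 0.0
pos [0.5207 0.0808 0.1654] heading 94.37 ROW [ 1.65 -0.04  0.14] -0.03
```

```bash
python3 -m pendant '[[0.4,0,0,0],[0.8,0,0,0],[1.2,0,0,0],[1.6,0,0,0],[1.6,0,0,0]]'; python3 -m pendant '[[0.3,0,0,0],[0.6,0,0,0],[0.9,0,0,0],[1.1,0,0,0],[1.1,0,0,0],[1.1,0,0,0]]'
```

```text
time_s: 17.92
eef_pos: [0.5193, 0.0965, 0.1647]
eef_rot: [0.0, 0.68, 0.733, 0.0]
wrist_force: [1.1, -1.6, 0.8]
opening: -0.001
grasp_force: 1.1
time_s: 18.42
eef_pos: [0.5188, 0.1031, 0.1647]
eef_rot: [0.003, 0.68, 0.733, -0.003]
wrist_force: [0.8, -21.9, 4.8]
opening: 0.001
grasp_force: 10.7
```

```bash
python3 -m pendant '[[-1,0,0,0],[-2,0,0,0],[-5,0,-4,0],[-8,0,-8,0],[-10.5,0,-11.6,0],[-10.5,0,-11.6,0],[-10.5,0,-11.6,0],[-10.5,0,-11.6,0]]'
python3 - <<'E'
from h import *
T=tool();im=imaging.camera('wrist');C=cam('wrist',T);print(T[:3,3])
e=np.array([np.cos(np.radians(94.4)),np.sin(np.radians(94.4)),0]);n=np.array([e[1],-e[0],0]);t=np.array([.519,.0972,.152])
g=cv2.cvtColor(im,cv2.COLOR_RGB2GRAY)
for off in (-.009,.009): # profile along slot, clear of the central channel
    s=np.arange(-.025,.06,.003);P=proj(C,[t+k*e+off*n for k in s]).round().astype(int);print(P[0],P[-1])
    print([(int(round(k*1000)),int(g[v,u])) for k,(u,v) in zip(s,P) if 0<=v<384])
E
```

```text
time_s: 19.08
eef_pos: [0.526, 0.0023, 0.2804]
eef_rot: [-0.0, 0.68, 0.733, 0.001]
wrist_force: [-0.5, 0.4, -0.2]
opening: 0.001
grasp_force: 0.0
[0.52600263 0.00229604 0.28043462]
[245 101] [244 -18]
[(-25, 100), (-22, 101), (-19, 101), (-16, 100), (-13, 56), (-10, 55), (-7, 56), (-4, 56), (-1, 57), (2, 56), (5, 56), (8, 55), (11, 56), (14, 28), (17, 25), (20, 27), (23, 29), (26, 52), (29, 56), (32, 81), (35, 97), (38, 97), (41, 96), (44, 97), (47, 97)]
[268 101] [269 -18]
[(-25, 101), (-22, 100), (-19, 100), (-16, 99), (-13, 55), (-10, 55), (-7, 56), (-4, 56), (-1, 56), (2, 56), (5, 56), (8, 56), (11, 56), (14, 41), (17, 27), (20, 27), (23, 28), (26, 51), (29, 57), (32, 80), (35, 98), (38, 96), (41, 98), (44, 97), (47, 98)]
```

The thumb's dark band moved from about -6..6 mm to 13..25 mm, and the push ended at 22 N, so it is at its stop. Back to the bar.

```bash
python3 -c "
from h import *
delta((.5662,.204,.28),94.4)"; python3 -m pendant '[[19.8,5.6,0,0],[19.8,5.6,0,0],[19.8,5.6,0,0],[19.8,5.6,0,0],[19.8,5.6,0,0],[19.8,5.6,0,0],[19.8,5.6,0,0],[19.8,5.6,0,0],[19.8,5.6,0,0]]' 0.6; python3 -c "
from h import *
delta((.5662,.204,.199),94.4)"
```

```text
pos [0.5252 0.003  0.279 ] heading 94.31 ROW [19.74  5.6  -0.07] -0.09
time_s: 19.88
eef_pos: [0.566, 0.2035, 0.2789]
eef_rot: [-0.001, 0.68, 0.733, -0.001]
wrist_force: [0.4, -0.4, 0.2]
opening: 0.604
grasp_force: 0.0
pos [0.566  0.2035 0.2789] heading 94.31 ROW [0.05 0.05 7.99] -0.09
```

```bash
python3 -m pendant '[[0,0,3,0],[0,0,6,0],[0,0,7.9,0],[0,0,7.9,0],[0,0,7.9,0]]' && python3 -m pendant '[[0,0,0,0],[0,0,0,0],[0,0,0,0],[0,0,0,0],[0,0,0,0],[0,0,0,0],[0,0,0,0]]' 0 && python3 -m pendant '[[0,0,-0.5,0],[0,0,-1,0],[0,0.05,-1.4,0],[0,0.05,-1.5,0],[0,0.05,-1.5,0]]'
```

```text
time_s: 20.3
eef_pos: [0.5662, 0.2027, 0.2004]
eef_rot: [-0.001, 0.681, 0.733, -0.001]
wrist_force: [0.7, -0.3, 0.6]
opening: 0.601
grasp_force: 0.0
time_s: 20.88
eef_pos: [0.5655, 0.2038, 0.2034]
eef_rot: [-0.001, 0.68, 0.733, -0.001]
wrist_force: [-11.6, -2.9, 10.8]
opening: 0.112
grasp_force: 58.6
time_s: 21.3
eef_pos: [0.5686, 0.204, 0.2168]
eef_rot: [0.001, 0.68, 0.733, 0.001]
wrist_force: [5.4, 0.2, -7.5]
opening: 0.111
grasp_force: 58.5
```

The lid is free: it rose 13 mm at 7.5 N. I raise it along the hinge arc.

```bash
python3 -m pendant '[[0,0.3,-0.6,0],[0,0.5,-1.1,0],[0,0.75,-1.65,0],[0,1.05,-2.4,0],[0,1.4,-3.15,0],[0,1.75,-3.85,0],[0,2.1,-4.6,0],[0,2.5,-5.3,0],[0,2.95,-6,0],[0,2.95,-6,0]]'; python3 -c "
from h import *
T=tool();print(T[:3,3])"
```

```text
time_s: 22.13
eef_pos: [0.5966, 0.2061, 0.279]
eef_rot: [-0.0, 0.68, 0.733, -0.001]
wrist_force: [-10.3, -3.4, 1.6]
opening: 0.112
grasp_force: 58.9
[0.59657185 0.20611405 0.27904155]
```

```bash
python3 -m pendant '[[0,0.1,-0.6,0],[0,0.65,-1.25,0],[0,1.15,-1.9,0],[0,1.7,-2.5,0],[0,2.25,-3.1,0],[0,2.8,-3.65,0],[0,3.4,-4.2,0],[0,4,-4.75,0],[0,4.9,-5.5,0],[0,4.9,-5.5,0],[0,4.9,-5.5,0],[0,4.9,-5.5,0]]'; python3 -c "
from h import *
T=tool();print(T[:3,3])"
```

```text
time_s: 23.13
eef_pos: [0.6455, 0.2097, 0.3352]
eef_rot: [0.001, 0.68, 0.733, 0.0]
wrist_force: [-10.6, -4.5, 6.2]
opening: 0.11
grasp_force: 60.5
[0.64551663 0.20970072 0.33516542]
```

```bash
python3 -m pendant '[[0,-0.1,-0.1,0],[0,-0.2,-0.15,0],[0,-0.2,-0.15,0],[0,-0.2,-0.15,0],[0,-0.2,-0.15,0],[0,-0.2,-0.15,0],[0,-0.2,-0.15,0],[0,-0.2,-0.15,0]]'
python3 - <<'E'
from h import *
print(tool()[:3,3])
im=imaging.camera('top');C=cam('top');b=np.array([.5662,.2045,.193]);x=np.array([.997,.0767,0]);hg=b+.225*x-[0,0,.052]
g=cv2.cvtColor(im,cv2.COLOR_RGB2GRAY);old=cv2.cvtColor(cv2.imread('pics/top0.png'),cv2.COLOR_BGR2GRAY)
d=(cv2.absdiff(g,old)>25).astype(np.uint8);n,_,s,c=cv2.connectedComponentsWithStats(d)
for i in range(1,n):
    if s[i,4]>8: print(s[i].tolist(),c[i].round())
E
```

```text
time_s: 23.8
eef_pos: [0.6437, 0.2096, 0.3338]
eef_rot: [0.0, 0.68, 0.733, -0.0]
wrist_force: [-4.3, -3.6, -1.3]
opening: 0.113
grasp_force: 59.7
[0.64370164 0.20958405 0.33378828]
[116, 80, 118, 304, 20859] [170. 241.]
[120, 89, 12, 7, 43] [125.  92.]
[125, 92, 31, 23, 312] [137. 102.]
[113, 95, 4, 4, 11] [114.  97.]
[112, 103, 11, 18, 139] [117. 111.]
[215, 111, 17, 6, 68] [224. 113.]
[206, 133, 39, 72, 305] [233. 185.]
[198, 151, 14, 16, 130] [204. 158.]
[320, 155, 23, 13, 140] [331. 161.]
[235, 208, 5, 3, 12] [237. 209.]
[335, 213, 4, 3, 9] [337. 214.]
[0, 300, 136, 84, 6159] [ 66. 349.]
[242, 336, 16, 19, 165] [250. 346.]
[259, 341, 14, 8, 48] [266. 345.]
[298, 373, 16, 11, 116] [305. 379.]
```

The only changes outside the arm and lid area are the block's two taken spares, the rack, the release and arm shadows, and the lid is held at about 39°. I hand it in.

```bash
python3 -c "
from bench import workorder
print(workorder.hand_in())"
```

```text
the job is handed in; nothing more can be done
None
```

The job is handed in: both empty rack holes filled and the leftover spare left alone; the lid was caught on the first try, so I slid the release to its stop (22 N) and am now holding the lid at about 39° by my estimate, with no sign of anything else on the bench having moved (the hand-in returned no verdict).

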